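# Index a vial carousel and open the lens cover

### The job

Get the inspection camera ready to look at the tall stoppered vial: push the four-armed carousel round by its arms until that vial stands centred in front of the camera lens, and push the tail of the lens cover sideways until the cover is swung fully open. Only push: both vials stay in their cups, and the bottle, the slide box and the beaker stay where they are.

Things in the scene. Friction and masses are not known exactly. Their poses are not given: they have to be found in the camera images.
- stand: White base plate 410 x 140 x 12 mm, fixed to the bench, under carousel and camera. Origin at bench level on the carousel's vertical axis; x points from there to the camera, z up; the plate spans x = -95 to 315 mm. The camera is a level white barrel along x, 36 mm thick, top 90 mm above the bench, from x = 160 to 285 mm; then a white block 50 mm wide, top 93 mm, to x = 315 mm.
- carousel: Aluminium turntable; turns either way without end and stays where left (1 N on an arm turns it). Origin on its vertical axis, 30 mm above the bench. Four arms along its +x, -x, +y, -y: bars 14 mm wide, 34 to 54 mm above the bench, free to push 30 to 100 mm from the axis. Each ends in a 33 mm wide cup (30 to 60 mm above bench) centred 120 mm from the axis. Hub 44 mm across, top 64 mm above bench.
- tall_vial: Amber vial 22 mm across with a narrow neck and a white 18 mm stopper, 54 mm tall, standing loose in one cup of the carousel (1.5 mm play around it); its top is 96 mm above the bench. Origin at the centre of its underside, z up. It is the one to bring in front of the lens.
- short_vial: Flat-lidded amber vial 22 mm across, 25 mm tall, standing loose in a cup next to the tall vial's; its top is 67 mm above the bench. Origin at the centre of its underside.
- lens (a point): Centre of the lens's front face, 160 mm from the carousel's axis along the stand's x, 72 mm above the bench, in a black ring 42 mm across and 16 mm long (top 93 mm). The vial belongs on the line from the carousel's axis to this point, 120 mm from the axis.
- cover_pin (a point): Vertical pivot of the lens cover, on top of the barrel 185 mm from the carousel's axis, at 96 mm above the bench; the pivot hub is 22 mm across and 30 mm tall. The dark steel cover plate (46 mm wide) hangs in front of the lens on the carousel's side of the pivot.
- tail (a point): Point on the top edge of the cover's tail, 55 mm from the pivot and 126 mm above the bench. The tail is an upright dark steel blade 8 mm thick, reaching 80 mm from the pivot, from 100 to 126 mm above the bench; when closed it points straight back along the barrel, 10 mm above it.
- cover (a joint): Angle of the lens cover in rad: 0 closed (plate squarely in front of the lens, tail straight back along the barrel), growing as the tail swings clockwise seen from above (towards the stand's -y side), to the stop at 1.4, fully open. It stays where it is left (friction about 0.03 N m).
- bottle: Bystander: small amber bottle 34 mm across, 68 mm tall, loose on the bench. Origin at the centre of its underside.
- slide_box: Bystander: closed grey slide box with a white lid, 87 x 62 x 32 mm, loose on the bench. Origin at the centre of its underside.
- beaker: Bystander: white beaker 48 mm across, 60 mm tall, loose on the bench. Origin at the centre of its underside.

How it is judged (in metres and radians):
At the end, for the whole second after the job is handed in: The tall vial rests within 7 mm sideways of the line from the carousel axis to the lens, on the lens side; cover joint beyond 1.25 rad; both vials upright (0.2 rad) and within 6 mm of their cup floors; bottle, slide box and beaker within 20 mm of their starts, bottle and beaker upright (0.2 rad) (y of tall_vial in the frame of stand between -0.007 and 0.007 m and x of tall_vial in the frame of stand above 0.1 m and value of joint cover above 1.25 rad and angle between each of tall_vial, short_vial, bottle, beaker's own z axis and vertical below 0.2 rad and z of each of tall_vial, short_vial in the frame of carousel below 0.018 m and linear speed of tall_vial below 0.01 m/s and distance of each of bottle, slide_box, beaker from where it was at the start of the episode below 0.02 m); the robot touches nothing.
It fails at once if a vial is lifted more than 12 mm in its cup, taken out or tipped over (0.5 rad) ((z of tall_vial in the frame of carousel above 0.024 m or angle between tall_vial's own z axis and vertical above 0.5 rad) or (z of short_vial in the frame of carousel above 0.024 m or angle between short_vial's own z axis and vertical above 0.5 rad)).
It fails at once if the bottle, slide box or beaker is shifted or lifted more than 20 mm (distance of any of bottle, slide_box, beaker from where it was at the start of the episode above 0.02 m).
It also fails if it takes over 69 s, if anything falls off the work surface, if the arm or the gripper's body presses on something with over 40 N, if the wrist force passes 120 N, or if a joint passes its speed limit or range.

### The arm

A 6-joint arm with a two-finger parallel gripper is mounted at the origin on the work surface. World frame = base frame: x ahead of the robot, y to its left, z up, the work surface at z = 0. Lengths are in m, angles in degrees, forces in N, time in s.
With the tool pointing down it reaches from about 0.375 to 0.9 m from the base axis. Payload 3.1 kg.
Tool frame: the origin (TCP) lies at the very end of the fingers, on their centre line; the grasp point (between the pads) lies 19 mm behind it; z points along the fingers, x is the direction in which the jaws open and shut, and the axes are right-handed (so a half turn about z gives the same grasp; the last joint's range is limited). The gripper opens to 87 mm and grips with 3 to 60 N. Pads are 19 mm wide; open, the fingers measure 117 mm over their backs; the gripper's body (75 mm by 190 mm) begins 51 mm behind the grasp point.
Start: joints at [-78.18, 30.224, 82.088, -0, 67.689, -10.227], TCP at [0.235, -0.579, 0.223] pointing down, gripper open.
Joint ranges: [-176.69, 176.69], [-43.24, 126.21], [12.49, 139.97], [-82, 262], [0, 151.66], [-163.58, 163.58]. Speed limits (degrees/s): [159.86, 159.86, 180, 180, 180, 180].

### API

Orientations are given as a 3x3 rotation matrix whose columns are the frame's x, y, z axes.
In Python, from rig import read_state, capture, bot gives the robot as it stands.
- The arm moves only by the shell command python3 -m crank 'ROWS' [OPENING]. ROWS is JSON, a list of rows, each a list of 2 entries, a list of its own where there are three numbers: the shift along the tool's x, y, z in cm, then the turn, a rotation vector about the tool's x, y, z in rad. In form: [[[dx, dy, dz], [wx, wy, wz]], ...]. A call has 1 to 12 rows; each row shifts and turns the commanded pose from where the row before left it, along the tool's axes as they then stand; what a row does not reach is not made up. A row lasts 1/10 s, in which the tool goes at most 50 mm and 8.59 degrees, less where a joint would pass 70% of its speed; a pose out of reach is approached as far as the arm can. A call with a gripper value outside its range is refused whole. OPENING is the closure, from -1 (fully open) to 1 (shut), set as the call begins (- or left out, the last holds). The fingers move at their own pace and stop on an object; the grip force is fixed at half the most. Time passes only in rows, so rows that do not move let the fingers close. It gives the time, the measured TCP pose, the force and the opening at its end, in the units of the state.
- read_state(): the state, without advancing time (a new reading comes with each control period).
- capture(name): name is "scene" or "top"; returns a dict with "pixels" (384x512x3 uint8, red, green, blue), "camera_matrix" (3x3 intrinsics, pixels), "R" (3x3) and "t" (3): a world point X has camera coordinates R X + t. Camera axes: x right, y down, z forward; pixel columns grow to the right and rows downward; lengths in m; the calibration is good to about 2 mm. A picture is of the moment at which its call begins. There is no depth.
- bot.hand_in(): hands the job in, once; it reports no verdict.
The state is a dict: "time_s": time; "joint_positions": joint angles; "qvel": joint speeds; "tau": joint torques, N m; "position": TCP position; "tcp_rot": TCP orientation; "force": force on the tool from outside, world axes, zero at the start; "moment": the same for the moment, N m; "opening": opening from 0.0 (shut) to 1.0 (fully open).
Only numpy, scipy, OpenCV 4.12 (cv2) and the standard library are available. Lean on these libraries where they do the work, as an engineer would, in place of code of your own. Each camera call takes 0.05 s, during which the arm holds its last target.

## Working session

There is one attempt and no reset: what is moved stays moved. The work goes in short steps, Python scripts to look and compute and a shell command to move; the robot and the scene stay as the last step left them, time stands still between calls to the robot, and variables do not carry over. Pictures are saved under pics/ and viewed, and the job is handed in when it is done.

```bash
mkdir -p pics; ls; python3 - <<'E'
from rig import read_state, capture, bot
import cv2,json
for n in ("scene","top"):
    c=capture(n); cv2.imwrite(f"pics/{n}0.png",cv2.resize(c["pixels"][:,:,::-1],(800,600),interpolation=cv2.INTER_CUBIC))
    print(n,c["camera_matrix"],c["R"],c["t"])
s=read_state(); print(s)
E
```

```text
pics
scene [[361.70457484   0.         252.85660643]
 [  0.         361.70457484 195.6831061 ]
 [  0.           0.           1.        ]] [[-0.27183939  0.96222902  0.01478699]
 [ 0.80306389  0.23528692 -0.54747462]
 [-0.53027515 -0.13695027 -0.83669163]] [ 0.22192282 -0.39563277  1.10308211]
top [[477.49168826   0.         258.46824061]
 [  0.         477.49168826 204.08109738]
 [  0.           0.           1.        ]] [[ 0.00962278 -0.99980403  0.01730035]
 [-0.99522285 -0.01125677 -0.09697816]
 [ 0.0971539  -0.0162845  -0.99513614]] [-0.08683703  0.56562192  1.13673417]
{'time_s': 0.1, 'joint_positions': array([-7.81804945e+01,  3.02754577e+01,  8.21476775e+01, -7.38289370e-04,
        6.76894953e+01, -1.02264568e+01]), 'qvel': array([-0.02981768, -0.11471141, -0.18506295, -0.07583622,  0.03884898,
        0.11363799]), 'tau': array([-3.13159717e-04, -4.40984416e+01, -1.77151269e+01,  6.33742078e-02,
        5.34102169e-02, -4.53108680e-05]), 'position': array([ 0.23449131, -0.57864383,  0.22165758]), 'tcp_rot': array([[ 3.75354398e-01, -9.26881278e-01, -4.14315737e-04],
       [-9.26879348e-01, -3.75354475e-01,  1.92165068e-03],
       [-1.93665731e-03, -3.37279336e-04, -9.99998068e-01]]), 'force': array([-0.19968946,  0.67849555,  0.06204789]), 'moment': array([-0.03293279,  0.02760267, -0.01633659]), 'opening': 1.000392604517306}
```

View pics/scene0.png

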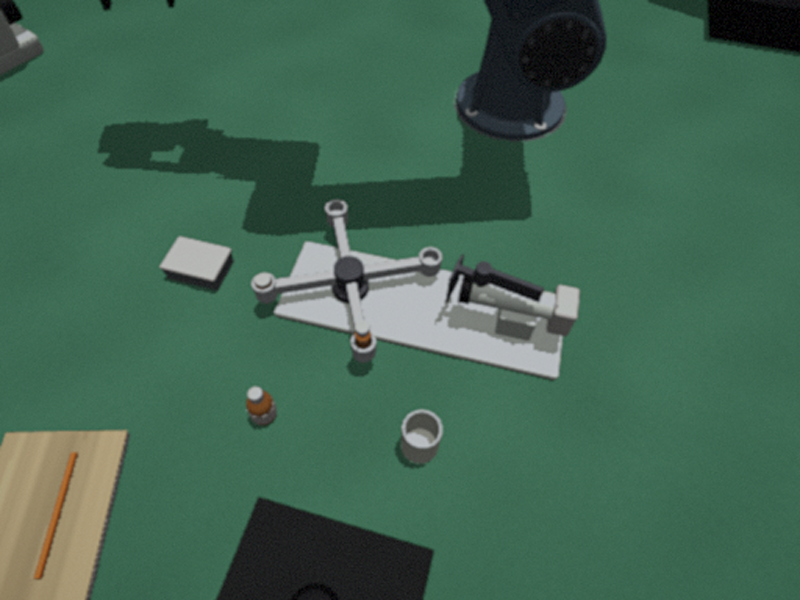

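View pics/top0.png

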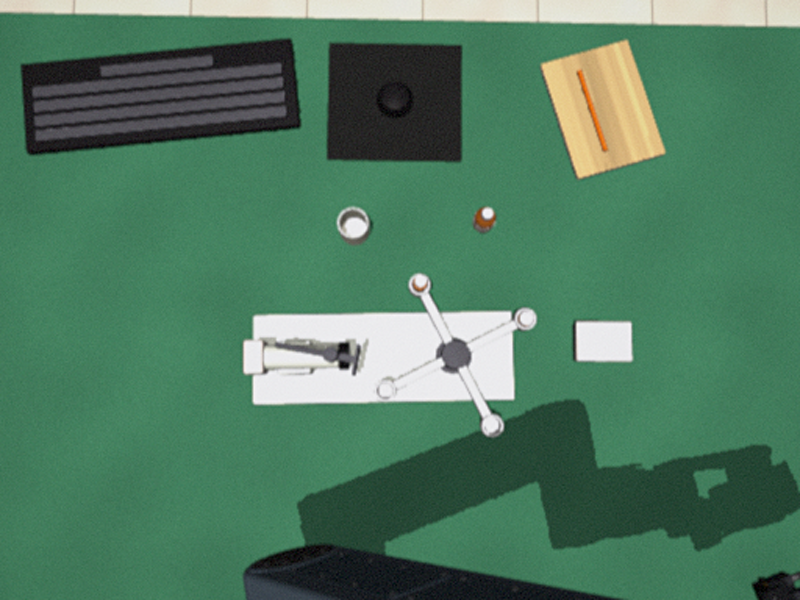

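The stand's x points along world +y. The tall vial is at top-view (420,284), the short vial at (526,318), and the lens and camera are to the left with the tail nearly straight back. I'll enlarge these to measure.

```bash
cat > h.py <<'E'
import numpy as np,cv2
from rig import read_state,capture,bot
def crop(c,x0,y0,w,h,s,f):
    p=c["pixels"][y0:y0+h,x0:x0+w,::-1]; cv2.imwrite(f,cv2.resize(p,None,fx=s,fy=s,interpolation=cv2.INTER_CUBIC))
def bp(c,u,v,z):
    d=c["R"].T@np.linalg.inv(c["camera_matrix"])@np.array([u,v,1.]); o=-c["R"].T@c["t"]
    return o+d*(z-o[2])/d[2]
def pr(c,X):
    q=c["camera_matrix"]@(c["R"]@np.asarray(X)+c["t"]); return q[:2]/q[2]
E
python3 - <<'E'
from h import *
c=capture("top"); crop(c,150,170,200,120,4,"pics/t1.png")
c=capture("scene"); crop(c,150,120,230,130,3.4,"pics/s1.png")
E
```

```text
(no output)
```

View pics/t1.png

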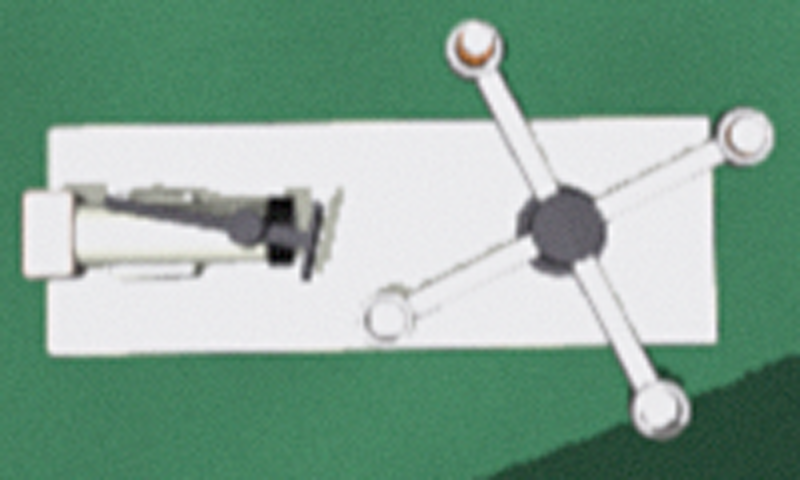

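View pics/s1.png

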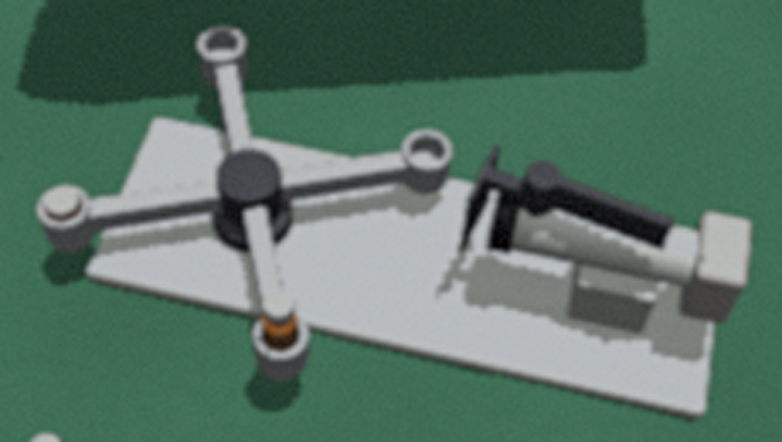

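```bash
python3 - <<'E'
from h import *
np.set_printoptions(precision=4,suppress=True)
c=capture("top")
P=lambda u,v,z:bp(c,150+u/4,170+v/4,z)
loc=np.array([[315,-70],[-95,-70],[-95,70],[315,70]])/1000
W=np.array([P(*q,.012)[:2] for q in [(47,128),(708,117),(716,344),(48,355)]])
print(W)
A=loc-loc.mean(0);B=W-W.mean(0)
th=np.arctan2((A[:,0]*B[:,1]-A[:,1]*B[:,0]).sum(),(A*B).sum())
R=np.array([[np.cos(th),-np.sin(th)],[np.sin(th),np.cos(th)]])
o=W.mean(0)-R@loc.mean(0);print("th",np.degrees(th),"o",o, "res",W-(loc@R.T+o))
L=lambda p:R.T@(p[:2]-o)
print("hub",P(569,226,.064),L(P(569,226,.064)))
cups=[P(*q,.06)[:2] for q in [(474,48),(746,136),(660,408),(388,314)]]
for q in cups:
    l=L(q);print(q,l,np.hypot(*l),np.degrees(np.arctan2(l[1],l[0])))
print("stopper",L(P(479,41,.096)))
for n,q in dict(hub=(248,227),tailend=(105,198)).items(): print(n,P(*q,.126),L(P(*q,.126)))
# bystanders
cc=lambda u,v,z:bp(c,u*.64,v*.64,z)
print("beaker",cc(354,221,.06),"bottle",cc(487,213,.068),"box",cc(604,341,.032))
np.savez("st.npz",R=R,o=o)
E
```

```text
[[ 0.5705  0.1574]
 [ 0.5821 -0.2512]
 [ 0.442  -0.2555]
 [ 0.4315  0.1528]]
th 91.57615081380847 o [ 0.5096 -0.1591] res [[-0.0003 -0.0003]
 [-0.0001  0.0009]
 [-0.0002  0.0005]
 [ 0.0006 -0.0011]]
hub [ 0.5108 -0.1605  0.064 ] [-0.0014 -0.0012]
[ 0.6166 -0.1038] [ 0.0523 -0.1085] 0.12045130351447063 -64.25282955056657
[ 0.5657 -0.2661] [-0.1085 -0.0532] 0.12083886020344717 -153.89527095996527
[ 0.4049 -0.2145] [-0.0525  0.1062] 0.11846470454560469 116.32314079092572
[ 0.4582 -0.0544] [0.106  0.0485] 0.11658093793800293 24.567517243577253
stopper [ 0.0508 -0.1074]
hub [0.5052 0.0234 0.126 ] [ 0.1825 -0.0007]
tailend [0.5205 0.1029 0.126 ] [ 0.2616 -0.0181]
beaker [ 0.7136 -0.0023  0.06  ] bottle [ 0.727  -0.2061  0.068 ] box [ 0.535  -0.3933  0.032 ]
```

```bash
cat >> h.py <<'E'
_s=np.load("st.npz")
def tcp():
    s=read_state(); T=s["tcp_rot"]; l=_s["R"].T@(s["position"][:2]-_s["o"])
    xs=_s["R"].T@T[:2,0]
    print("t",round(s["time_s"],2),"stand xyz mm",np.round(1000*np.r_[l,s["position"][2]],1),"toolx in stand deg",round(np.degrees(np.arctan2(xs[1],xs[0])),2),"F",np.round(s["force"],1),"op",round(s["opening"],2))
E
python3 -c "
from h import *
tcp()"
```

```text
t 0.25 stand xyz mm [-412.1  286.5  222. ] toolx in stand deg -159.53 F [0.2 0.5 0.3] op 1.0
```

```bash
python3 -m crank '[[[0,0,0],[0,0,0.119]],[[0,0,0],[0,0,0.119]],[[0,0,0],[0,0,0.119]],[[0,0,0],[0,0,0]]]' 1; python3 -m crank '[[[-3.8,-1.9,0],[0,0,0]],[[-3.8,-1.9,0],[0,0,0]],[[-3.8,-1.9,0],[0,0,0]],[[-3.8,-1.9,0],[0,0,0]],[[-3.8,-1.9,0],[0,0,0]],[[-3.8,-1.9,0],[0,0,0]],[[-3.8,-1.9,0],[0,0,0]],[[-3.8,-1.9,0],[0,0,0]],[[-3.8,-1.9,0],[0,0,0]],[[-3.8,-1.9,0],[0,0,0]],[[-3.8,-1.9,0],[0,0,0]],[[0,0,0],[0,0,0]]]'; python3 -c "
from h import *
tcp()"
```

```text
time_s: 0.65
position: [0.2346, -0.5792, 0.2224]
tcp_rot: [[0.028, -1.0, -0.0], [-1.0, -0.028, 0.0], [-0.0, 0.0, -1.0]]
force: [0.5, -0.9, -0.3]
opening: 0.722
time_s: 1.85
position: [0.4327, -0.1511, 0.2226]
tcp_rot: [[0.037, -0.999, -0.0], [-0.999, -0.037, 0.002], [-0.002, -0.0, -1.0]]
force: [-0.2, 0.3, -0.7]
opening: 0.008
t 1.85 stand xyz mm [ 10.1  76.6 222.6] toolx in stand deg -179.47 F [-0.2  0.3 -0.7] op 0.01
```

Now descend to z=44 mm beside the arm and look.

```bash
python3 -m crank '[[[0,0,3],[0,0,0]],[[0,0,3],[0,0,0]],[[0,0,3],[0,0,0]],[[0,0,3],[0,0,0]],[[0,0,2],[0,0,0]],[[0,0,2],[0,0,0]],[[0,0,1.8],[0,0,0]],[[0,0,0],[0,0,0]],[[0,0,0],[0,0,0]]]'; python3 -c "
from h import *
tcp()
c=capture('scene'); crop(c,150,100,230,150,3.4,'pics/s2.png')"
```

```text
time_s: 2.75
position: [0.4319, -0.1562, 0.0446]
tcp_rot: [[0.028, -1.0, -0.0], [-1.0, -0.028, 0.0], [-0.0, 0.0, -1.0]]
force: [0.4, 0.7, 0.1]
opening: 0.007
t 2.75 stand xyz mm [ 5.  77.6 44.6] toolx in stand deg -179.95 F [0.4 0.7 0.1] op 0.01
```

View pics/s2.png

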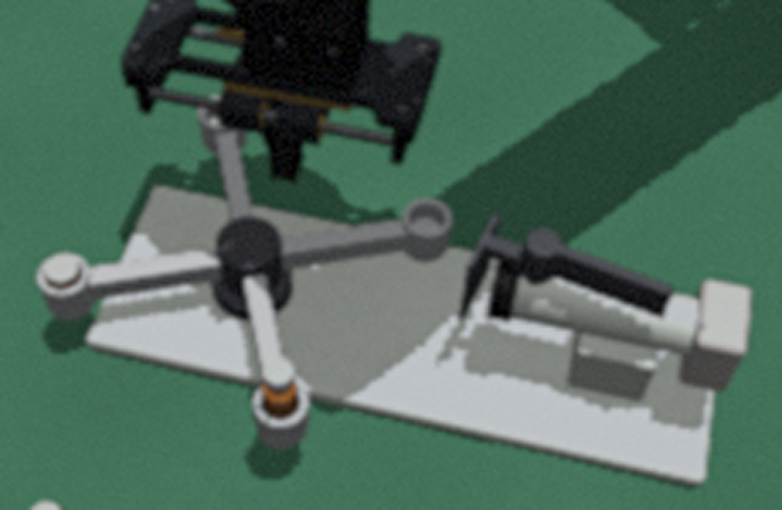

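```bash
python3 -m crank '[[[0.4,-0.19,0],[0,0,0]],[[0.4,-0.19,0],[0,0,0]],[[0.4,-0.18,0],[0,0,0]],[[0.5,-0.14,0],[0,0,0]],[[0.55,-0.14,0],[0,0,0]],[[0.55,-0.14,0],[0,0,0]],[[0.55,-0.14,0],[0,0,0]],[[0.48,-0.32,0],[0,0,0]],[[0.48,-0.32,0],[0,0,0]],[[0.48,-0.32,0],[0,0,0]],[[0.46,-0.31,0],[0,0,0]]]'; python3 -m crank '[[[0.36,-0.4,0],[0,0,0]],[[0.36,-0.4,0],[0,0,0]],[[0.3,-0.35,0],[0,0,0]],[[0.2,-0.25,0],[0,0,0]],[[0,0,0],[0,0,0]],[[0,0,0],[0,0,0]]]'; python3 -c "
from h import *
tcp()
c=capture('scene'); crop(c,150,100,230,150,3.4,'pics/s3.png')
c=capture('top'); crop(c,150,170,200,120,4,'pics/t3.png')"
```

```text
time_s: 3.9
position: [0.4576, -0.2078, 0.0445]
tcp_rot: [[0.028, -1.0, -0.0], [-1.0, -0.028, 0.0], [-0.0, 0.0, -1.0]]
force: [0.3, 0.7, 0.4]
opening: 0.002
time_s: 4.5
position: [0.4719, -0.2195, 0.0446]
tcp_rot: [[0.028, -1.0, 0.001], [-1.0, -0.028, -0.001], [0.001, -0.001, -1.0]]
force: [-0.4, 0.5, -0.1]
opening: 0.009
t 4.5 stand xyz mm [-59.4  39.3  44.6] toolx in stand deg -179.98 F [-0.4  0.5 -0.1] op 0.01
```

View pics/s3.png

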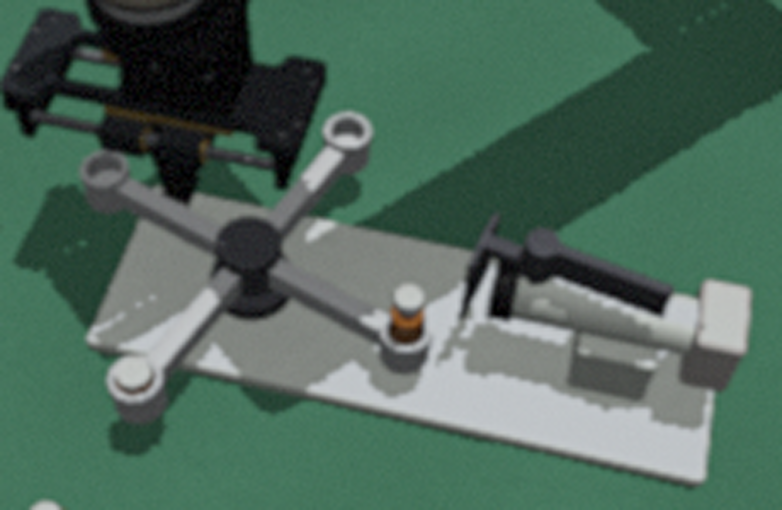

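View pics/t3.png

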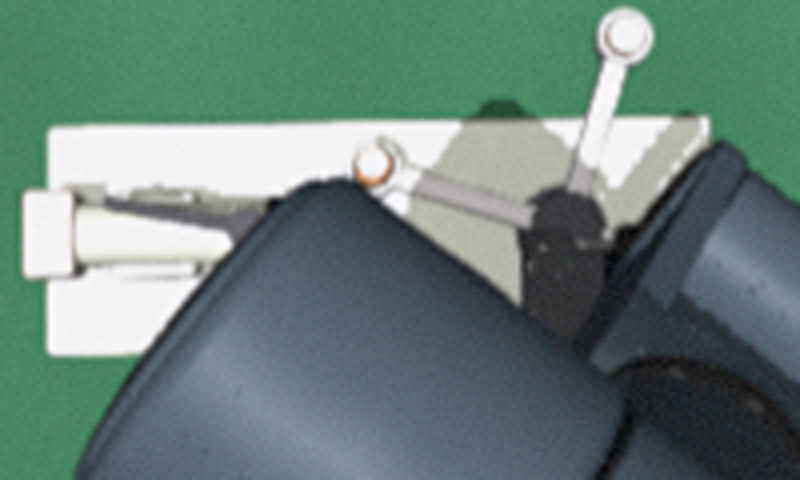

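```bash
cat >> h.py <<'E'
def cup(c,u,v,z=.06):
    l=_s["R"].T@(bp(c,150+u/4,170+v/4,z)[:2]-_s["o"]); print(np.round(l*1000,1),round(np.hypot(*l)*1000,1),round(np.degrees(np.arctan2(l[1],l[0])),2))
E
python3 - <<'E'
from h import *
c=capture("top"); cup(c,625,36);cup(c,375,160,.096)
E
```

```text
[ -38.1 -114.3] 120.5 -108.41
[111.9 -39.4] 118.6 -19.4
```

```bash
python3 -m crank '[[[0.15,-0.4,0],[0,0,0]],[[0.15,-0.4,0],[0,0,0]],[[0.15,-0.4,0],[0,0,0]],[[0.1,-0.3,0],[0,0,0]],[[0.1,-0.3,0],[0,0,0]],[[0,-0.2,0],[0,0,0]],[[0,0,0],[0,0,0]],[[0,0,0],[0,0,0]]]'; python3 -c "
from h import *
tcp()
c=capture('scene'); crop(c,150,100,230,150,3.4,'pics/s4.png')
c=capture('top'); crop(c,150,170,200,120,4,'pics/t4.png')"
```

```text
time_s: 5.45
position: [0.4922, -0.2254, 0.0446]
tcp_rot: [[0.028, -1.0, 0.001], [-1.0, -0.028, -0.0], [0.0, -0.001, -1.0]]
force: [0.0, 0.2, 0.2]
opening: 0.006
t 5.45 stand xyz mm [-65.8  19.2  44.6] toolx in stand deg -179.98 F [0.  0.2 0.2] op 0.01
```

View pics/s4.png

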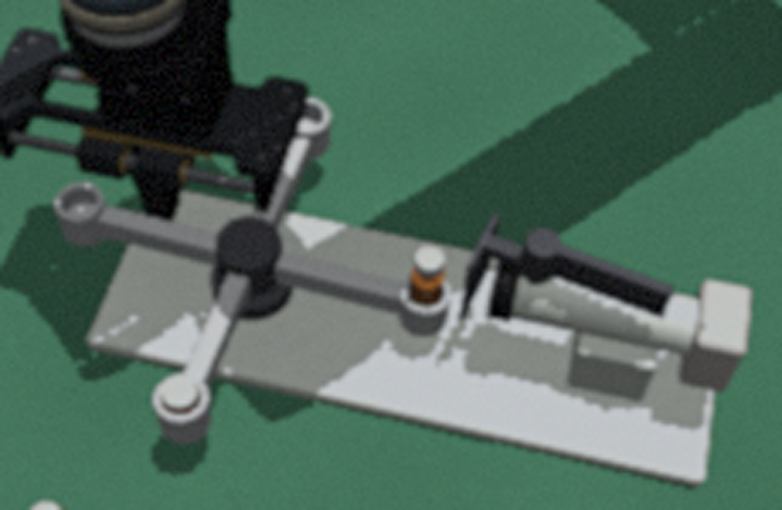

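View pics/t4.png

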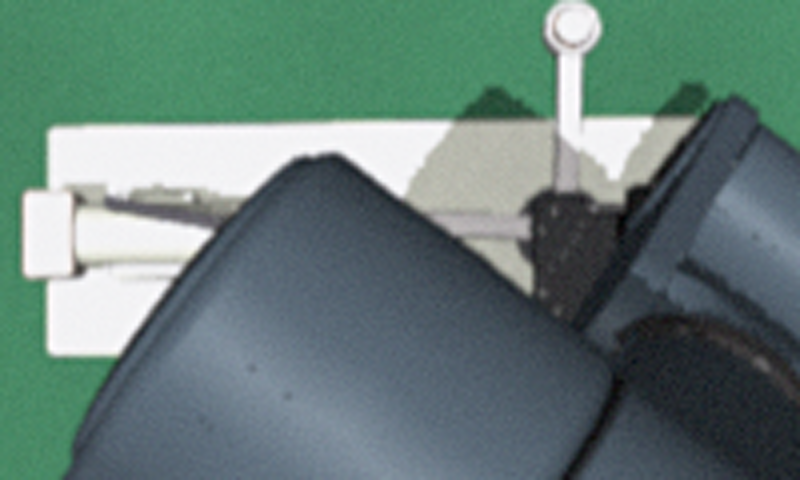

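```bash
python3 - <<'E'
from h import *
c=capture("top"); cup(c,572,27)
c=capture("scene")
import numpy as np
for a in (-4,-2,0):
  l=np.array([.12*np.cos(np.radians(a)),.12*np.sin(np.radians(a))]); w=_s["R"]@l+_s["o"] if 0 else np.load("st.npz")["R"]@l+np.load("st.npz")["o"]
  q=pr(c,[*w,.096]); print(a,(q-[150,100])*3.4)
E
```

```text
[  -6.5 -120.2] 120.4 -93.09
-4 [424.16435453 253.46162256]
-2 [425.95822789 248.25098936]
0 [427.5123072  243.01575914]
```

```bash
python3 -m crank '[[[0,-0.2,0],[0,0,0]],[[0,-0.17,0],[0,0,0]],[[0,0,0],[0,0,0]],[[0,0,0],[0,0,0]],[[0,0,0],[0,0,0]]]'; python3 -c "
from h import *
tcp()"; python3 -m crank '[[[0,0.5,0],[0,0,0]],[[0,1,0],[0,0,0]],[[0,1.5,0],[0,0,0]],[[0,0.5,-2],[0,0,0]],[[0,0,-3],[0,0,0]],[[0,0,-4],[0,0,0]],[[-3,0,-4],[0,0,0]],[[-4,0,0],[0,0,0]],[[-4,0,0],[0,0,0]],[[-4,0,0],[0,0,0]],[[-4,0,0],[0,0,0]],[[0,0,0],[0,0,0]]]';  python3 -c "
from h import *
tcp()
c=capture('scene'); crop(c,150,100,230,150,3.4,'pics/s5.png')
c=capture('top'); crop(c,150,170,200,120,4,'pics/t5.png')"
```

```text
time_s: 6.15
position: [0.4956, -0.2251, 0.0446]
tcp_rot: [[0.028, -1.0, 0.0], [-1.0, -0.028, -0.0], [0.0, -0.0, -1.0]]
force: [-0.6, 0.7, -0.0]
opening: 0.002
t 6.15 stand xyz mm [-65.6  15.8  44.6] toolx in stand deg -179.99 F [-0.6  0.7 -0. ] op 0.0
time_s: 7.35
position: [0.4521, -0.0319, 0.1743]
tcp_rot: [[0.033, -0.999, -0.004], [-0.999, -0.033, 0.002], [-0.002, 0.004, -1.0]]
force: [-0.5, 0.0, 0.2]
opening: 0.005
t 7.35 stand xyz mm [128.8  53.9 174.3] toolx in stand deg -179.7 F [-0.5  0.   0.2] op 0.01
```

View pics/s5.png

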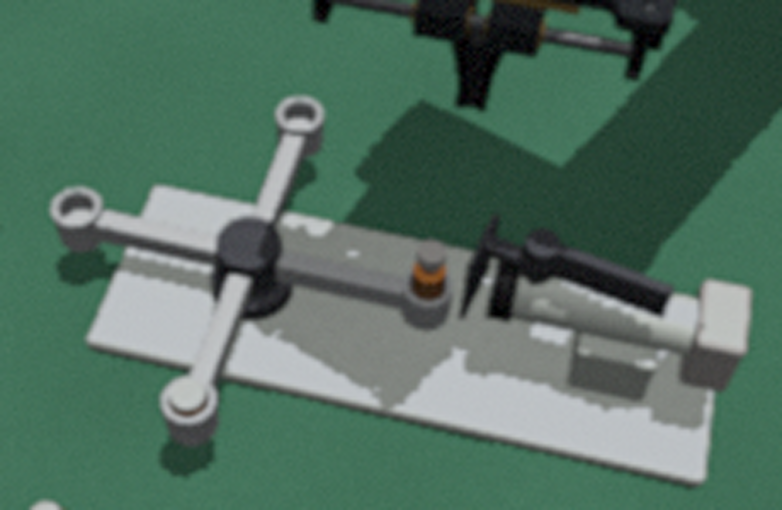

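View pics/t5.png

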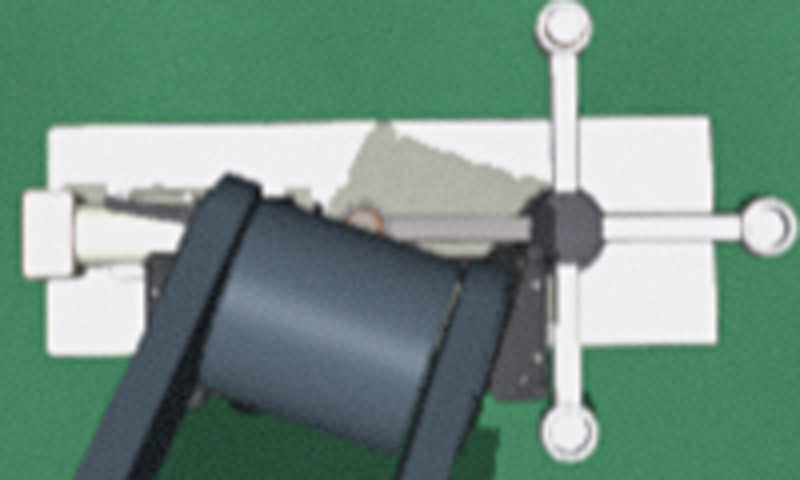

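```bash
python3 -m crank '[[[-3.5,0,0],[0,0,0]],[[-3.5,0,0],[0,0,0]],[[-3.5,0,0],[0,0,0]],[[0,-1.2,2],[0,0,0]],[[0,-1.2,2],[0,0,0]],[[0,0,2],[0,0,0]],[[0,0,0.6],[0,0,0]],[[0,0,0],[0,0,0]],[[0,0,0],[0,0,0]]]';  python3 -c "
from h import *
tcp()
c=capture('scene'); crop(c,150,100,230,150,3.4,'pics/s6.png')
c=capture('top'); cup(c,564,27);cup(c,569,431);cup(c,768,226)
crop(c,150,170,200,120,4,'pics/t6.png')"
```

```text
time_s: 8.35
position: [0.4766, 0.0687, 0.109]
tcp_rot: [[0.027, -1.0, 0.001], [-1.0, -0.027, -0.0], [0.0, -0.001, -1.0]]
force: [0.7, -1.2, 1.1]
opening: 0.007
t 8.35 stand xyz mm [228.6  26.7 109. ] toolx in stand deg 179.94 F [ 0.7 -1.2  1.1] op 0.01
[  -1.7 -120.3] 120.3 -90.81
[  1.2 118.5] 118.5 89.41
[-119.8    0.6] 119.8 179.72
```

View pics/s6.png

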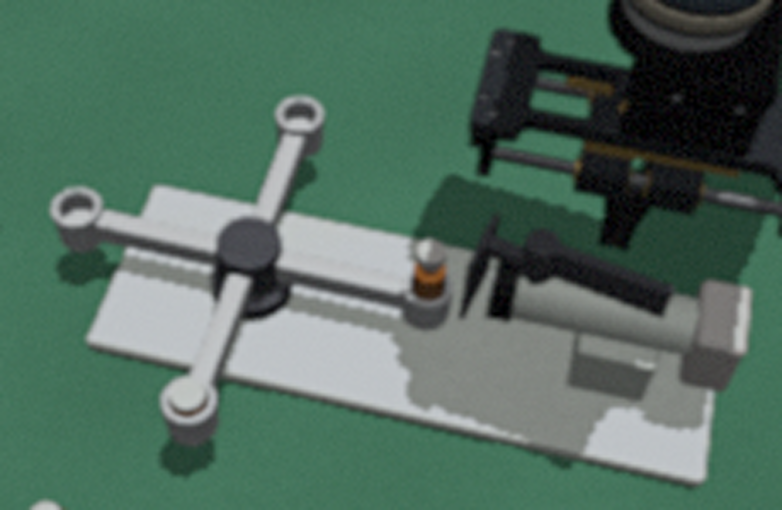

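View pics/t6.png

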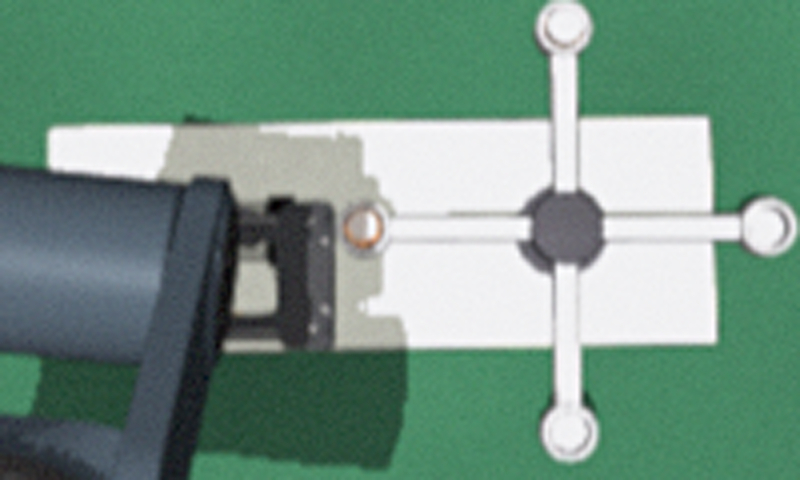

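```bash
python3 -m crank '[[[-0.4,-0.7,0],[0,0,0]],[[-0.4,-0.7,0],[0,0,0]],[[0,-0.7,0],[0,0,0]],[[0,-0.6,0],[0,0,0]],[[0,-0.6,0],[0,0,0]],[[0,-0.6,0],[0,0,0]],[[0.1,-0.5,0],[0,0,0]],[[0.15,-0.5,0],[0,0,0]],[[0.2,-0.5,0],[0,0,0]],[[0.2,-0.5,0],[0,0,0]],[[0,0,0],[0,0,0]]]';  python3 -c "
from h import *
tcp()"
python3 -m crank '[[[0.35,-0.4,0],[0,0,0]],[[0.35,-0.4,0],[0,0,0]],[[0.35,-0.4,0],[0,0,0]],[[0.3,-0.3,0],[0,0,0]],[[0.2,-0.2,0],[0,0,0]],[[0,0,0],[0,0,0]],[[0,0,0],[0,0,0]]]';python3 -c "
from h import *
tcp()
c=capture('scene'); crop(c,200,100,180,150,4,'pics/s7.png')"
```

```text
time_s: 9.55
position: [0.5366, 0.0722, 0.1087]
tcp_rot: [[0.027, -1.0, 0.002], [-1.0, -0.027, -0.0], [0.0, -0.002, -1.0]]
force: [-0.1, -0.4, 0.4]
opening: 0.001
t 9.55 stand xyz mm [230.5 -33.4 108.7] toolx in stand deg 179.99 F [-0.1 -0.4  0.4] op 0.0
time_s: 10.25
position: [0.5529, 0.0575, 0.1086]
tcp_rot: [[0.028, -1.0, 0.001], [-1.0, -0.028, -0.0], [0.0, -0.001, -1.0]]
force: [0.6, 0.5, -0.1]
opening: 0.006
t 10.25 stand xyz mm [215.3 -49.3 108.6] toolx in stand deg -179.99 F [ 0.6  0.5 -0.1] op 0.01
```

View pics/s7.png

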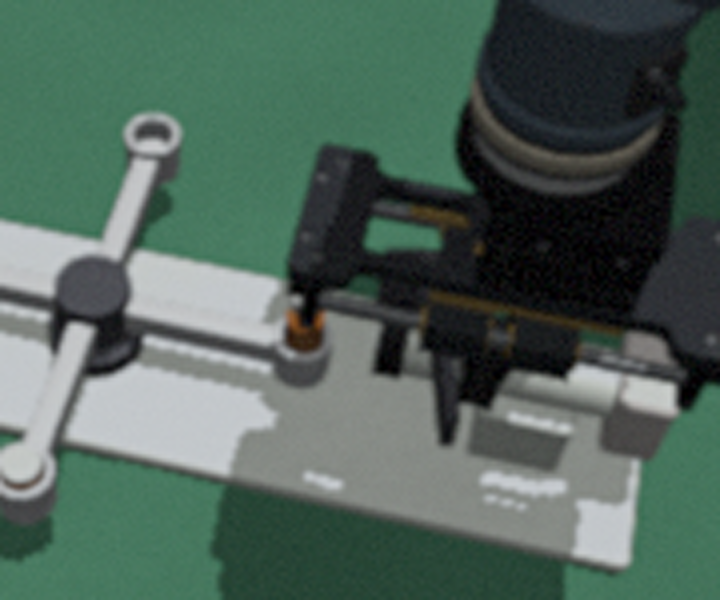

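```bash
python3 -m crank '[[[0.15,0,0],[0,0,0]],[[0.15,0,0],[0,0,0]],[[0,0,0],[0,0,0]]]';python3 -m crank '[[[0.15,0,0],[0,0,0]],[[0,0,0],[0,0,0]]]';python3 -m crank '[[[0.15,0,0],[0,0,0]],[[0,0,0],[0,0,0]]]'; python3 -c "
from h import *
tcp()"
```

```text
time_s: 10.6
position: [0.5528, 0.0545, 0.1086]
tcp_rot: [[0.028, -1.0, 0.0], [-1.0, -0.028, 0.0], [0.0, -0.0, -1.0]]
force: [0.2, 0.4, 0.6]
opening: 0.006
time_s: 10.8
position: [0.5528, 0.053, 0.1086]
tcp_rot: [[0.028, -1.0, 0.0], [-1.0, -0.028, -0.0], [0.0, -0.0, -1.0]]
force: [-0.2, -0.4, -0.2]
opening: 0.004
time_s: 11.0
position: [0.5528, 0.0521, 0.1086]
tcp_rot: [[0.027, -1.0, 0.0], [-1.0, -0.027, 0.001], [-0.001, -0.0, -1.0]]
force: [0.0, 2.1, -0.2]
opening: 0.004
t 11.0 stand xyz mm [209.9 -49.  108.6] toolx in stand deg 179.99 F [ 0.   2.1 -0.2] op 0.0
```

```bash
python3 -m crank '[[[0.1,0,0],[0,0,0]],[[0,0,0],[0,0,0]]]'; python3 -m crank '[[[0.1,0,0],[0,0,0]],[[0,0,0],[0,0,0]]]'
```

```text
time_s: 11.2
position: [0.5528, 0.0519, 0.1086]
tcp_rot: [[0.027, -1.0, 0.0], [-1.0, -0.027, 0.002], [-0.002, -0.0, -1.0]]
force: [0.4, 6.3, -0.2]
opening: 0.006
time_s: 11.4
position: [0.5529, 0.0518, 0.1086]
tcp_rot: [[0.027, -1.0, 0.0], [-1.0, -0.027, 0.004], [-0.004, -0.0, -1.0]]
force: [1.5, 7.6, -0.0]
opening: 0.002
```

The tail is on its stop (7.6 N with no further motion). I'll back off, rise and check.

```bash
python3 -m crank '[[[-0.5,0,0],[0,0,0]],[[-1.5,0,0],[0,0,0]],[[-1,0,-3],[0,0,0]],[[0,0,-4],[0,0,0]],[[0,0,-4],[0,0,0]],[[0,2,-3],[0,0,0]],[[0,4,0],[0,0,0]],[[0,4,0],[0,0,0]],[[-2,4,0],[0,0,0]],[[-4,0,0],[0,0,0]],[[-4,0,0],[0,0,0]],[[0,0,0],[0,0,0]]]'; python3 -m crank '[[[-4,0,0],[0,0,0]],[[-4,0,0],[0,0,0]],[[-4,0,0],[0,0,0]],[[-4,0,0],[0,0,0]],[[-4,0,0],[0,0,0]],[[-4,0,0],[0,0,0]],[[0,0,0],[0,0,0]],[[0,0,0],[0,0,0]]]'; python3 -c "
from h import *
tcp()
c=capture('scene'); crop(c,150,100,230,150,3.4,'pics/s8.png')
c=capture('top'); crop(c,150,170,200,120,4,'pics/t8.png')
cv2.imwrite('pics/T8.png',cv2.resize(c['pixels'][:,:,::-1],(800,600)))"
```

```text
time_s: 12.6
position: [0.4085, 0.1792, 0.2489]
tcp_rot: [[0.033, -0.999, 0.001], [-0.999, -0.033, 0.001], [-0.001, -0.001, -1.0]]
force: [-0.8, 0.4, -0.2]
opening: 0.004
time_s: 13.4
position: [0.4023, 0.4154, 0.248]
tcp_rot: [[0.03, -1.0, -0.001], [-1.0, -0.03, -0.002], [0.002, 0.001, -1.0]]
force: [-1.1, 0.4, 0.3]
opening: 0.007
t 13.4 stand xyz mm [577.3  91.5 248. ] toolx in stand deg -179.88 F [-1.1  0.4  0.3] op 0.01
```

View pics/s8.png

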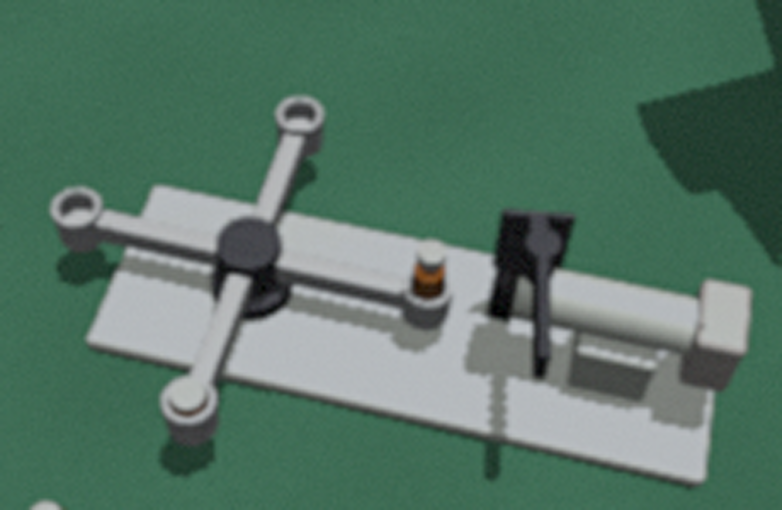

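View pics/t8.png

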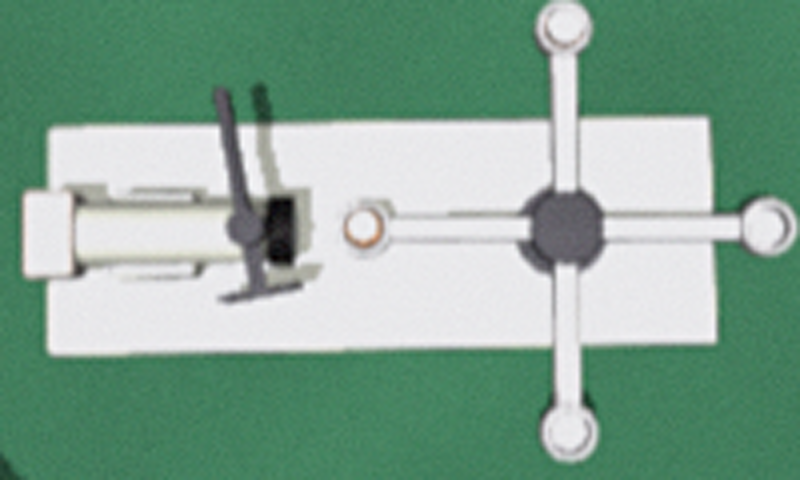

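View pics/T8.png

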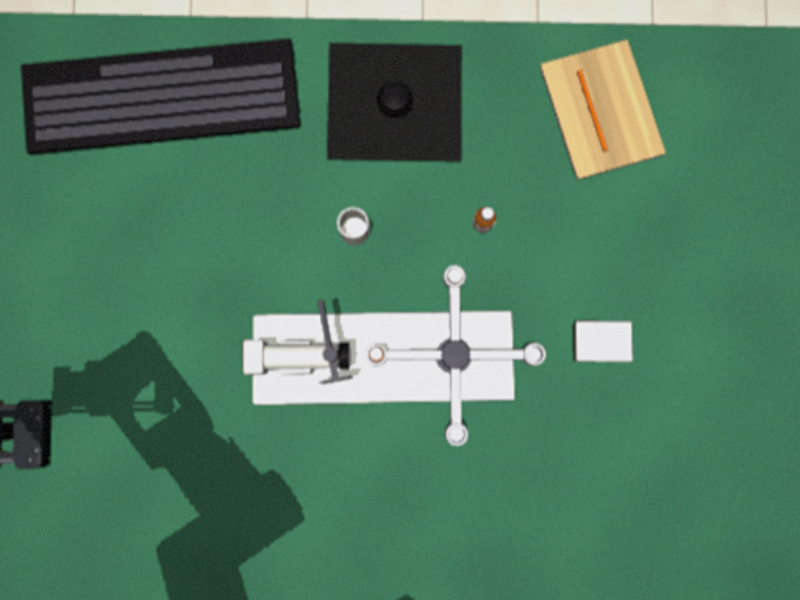

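```bash
python3 - <<'E'
from h import *
c=capture("top")
for q in [(564,27),(768,226),(569,431)]: cup(c,*q)
print("stopper");cup(c,364,227,.096)
print("hub/tail");cup(c,245,228,.126);cup(c,222,92,.126)
E
```

```text
[  -1.7 -120.3] 120.3 -90.81
[-119.8    0.6] 119.8 179.72
[  1.2 118.5] 118.5 89.41
stopper
[118.7  -1.1] 118.7 -0.53
hub/tail
[184.2  -0.2] 184.2 -0.05
[196.4 -76.4] 210.7 -21.25
```

```bash
python3 -c "
from h import *
bot.hand_in()"
```

```text
the job is handed in; nothing more can be done
```

I pushed the carousel about 64° counter-clockwise by one of its empty arms, then pushed the lens cover's tail round until it hit its stop. The job is handed in; the robot was clear of everything, at about 13.5 s on the clock.

My last checks, measured from the images with roughly 2 mm calibration error:

| Check | Measured | Required |
|---|---|---|
| Tall vial, sideways from the lens line | about -1 mm | within ±7 mm |
| Tall vial, distance from the axis | about 119 mm | above 100 mm |
| Lens cover angle | about 1.41 rad (the stop is at 1.4) | above 1.25 rad |

- **Cover stop:** the tail resisted with 7.6 N and stopped moving, which agrees with it being fully open.
- **Vials and bystanders:** in the pictures both vials stand upright in their cups. The bottle, slide box and beaker look to be where they started; I compared those by eye only.

No check failed or disagreed.

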